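Centre-punch the drill spot on a tray bracket blank

ROBOT

A 6-joint arm with a two-finger parallel gripper is mounted at the origin on the work surface. World frame = base frame: x ahead of the robot, y to its left, z up, the work surface at z = 0. Lengths are in m, angles in rad, forces in N, time in s.
With the tool pointing down it reaches from about 0.25 to 0.775 m from the base axis. Payload 4 kg.
Tool frame: the origin (TCP) lies at the very end of the fingers, on their centre line; the grasp point (between the pads) lies 19 mm behind it; x points along the fingers, y is the direction in which the jaws open and shut, and the axes are right-handed (so a half turn about x gives the same grasp; the last joint's range is limited). The gripper opens to 94 mm and grips with 3 to 60 N. Pads are 16 mm wide; open, the fingers measure 119 mm over their backs; the gripper's body (75 mm by 177 mm) begins 78 mm behind the grasp point.
Start: joints at [1.023, 0.087, 1.371, -0, 1.684, -0.103], TCP at [0.237, 0.496, 0.206] pointing down, gripper open.
Joint ranges: [-3.1, 3.1], [-0.76, 2.03], [0.27, 2.55], [-1.08, 4.22], [0.17, 2.65], [-2.57, 2.57]. Speed limits (rad/s): [2.79, 2.79, 3.14, 3.14, 3.14, 3.14].

INTERFACE

Orientations are given as [roll, pitch, yaw] about the fixed x, y, z axes, in that order (R = Rz(yaw) Ry(pitch) Rx(roll)).
In Python, from bench import robot gives the robot as it stands.
- The arm moves only by the tool carry_out, never from a script. Its argument "targets" is a list of rows, each a list of 5 numbers: the closure, from 0 (fully open) to 1 (shut), then the shift along the tool's x, y, z in cm, then the turn about the tool's x in degrees. In form: [[fingers, tx, ty, tz, turn], ...]. A call has 1 to 20 rows; each row shifts and turns the commanded pose from where the row before left it, along the tool's axes as they then stand; what a row does not reach is not made up. A row lasts 1/10 s, in which the tool goes at most 50 mm and 8.59 degrees, less where a joint would pass 70% of its speed; a pose out of reach is approached as far as the arm can. A call is refused whole if a number of a shift passes 5 or a number of a turn 8.59, either way. A call with a gripper value outside its range is refused whole. The fingers move at their own pace and stop on an object; the grip force is fixed at half the most. Time passes only in rows, so rows that do not move let the fingers close. It gives the time, the measured TCP pose, the force and the opening at its end, in the units of the state.
- robot.get_obs(): the state, without advancing time (a new reading comes with each control period).
- robot.snapshot(name): name is "scene" or "top" or "wrist"; returns a dict with "image" (384x512x3 uint8, red, green, blue), "camera_matrix" (3x3 intrinsics, pixels), "pose" (4x4, takes a point from camera to world coordinates). Camera axes: x right, y up, looking along -z (the intrinsics and any distortion apply to the point x, -y, -z); pixel columns grow to the right and rows downward; lengths in m; the calibration is good to about 2 mm. A picture is of the moment at which its call begins. There is no depth.
- robot.close_job(): hands the job in, once; it reports no verdict.
The state is a dict: "time": time; "joint_positions": joint angles; "qvel": joint speeds; "joint_torque": joint torques, N m; "tool_pos": TCP position; "ee_rot": TCP orientation; "wrist_force": force on the tool from outside, world axes, zero at the start; "wrist_torque": the same for the moment, N m; "width": finger opening in m.
Only numpy, scipy, OpenCV 4.12 (cv2) and the standard library are available. Lean on these libraries where they do the work, as an engineer would, in place of code of your own. Each camera call takes 0.05 s, during which the arm holds its last target. There are 200 camera calls.

TASK

Take the spring-loaded centre punch (the tool with the square handle) out of the wooden tool block, set its nose in the shallow round drill spot of the steel bracket blank and press it straight down until the hidden spring snaps, without bearing down hard once it has snapped and without snapping it anywhere else. Then put the punch back upright in the hole of the block it came from, fully home, and let go. Leave the bracket in its nest and the scriber, jar and rule where they are.

Things in the scene. Friction and masses are not known exactly. Their poses are not given: they have to be found in the camera images.
- punch: Automatic centre punch, steel, 0.25 kg, standing nose down in a hole of the tool block. Origin: centre of the underside of its round shoulder (34 mm wide, 6 mm thick), which rests on the block's top; z up along the tool. Above the shoulder: square handle 18 x 18 mm, 46 mm high, flats square to x and y, and a 16 mm round cap up to z 56 mm. Fingertips may bear on the shoulder to press.
- barrel_end (a point): Point on the punch's axis at the lower end of its barrel (14 mm in diameter, 55 mm long, below the shoulder). From here the nose (a 12 mm sleeve, then a 9 mm point with a round 5 mm tip) sticks out 14 to 34 mm: the length differs each time and is not measured, so the tip lies 69 to 89 mm below the shoulder's underside.
- nose (a joint): How far the nose is pushed into the punch, in m: 0 free, 0.0075 fully in. The spring resists with about 3 N at first, rising to 10 to 12 N at 3 to 4 mm; then it snaps through: the force falls away to about 5 N at 7.5 mm, where the nose meets a hard stop. It comes out again by itself when let off.
- stand: Tool block of pale wood, fixed, 70 (x) x 150 (y) x 97 mm high; origin at the centre of its underside, z up. Two upright 21 mm holes run right through it, 38 mm either side of the centre along y. One holds the punch, the other the scriber; which is which varies.
- stand_hole0 (a point): Centre of the mouth of the block's hole at its -y end, on the top face, 97 mm above the bench.
- stand_hole1 (a point): Centre of the mouth of the block's hole at its +y end, on the top face.
- nest: Plywood board, fixed, 170 (x) x 110 (y) x 12 mm, with low wooden strips (5 mm high, 12 mm wide) round the bracket blank; origin at the centre of its underside.
- bracket: Steel bracket blank, loose in the nest with about 2 mm of play, 0.25 kg: flat bar 110 (x) x 50 (y) x 6 mm, lying 12 mm above the bench; origin at the centre of its underside. At its -x end a 16 mm hole right through, at its +x end the drill spot. It must not be pressed with more than 25 N.
- spot (a point): Centre of the flat floor of the drill spot: a blind round recess, 10 mm in diameter and 3 mm deep, 32 mm from the bracket's centre towards its +x end. The floor lies 3 mm below the bracket's top, 15 mm above the bench.
- scriber: Scriber standing in the other hole of the block: the same round shoulder but a thin round wooden handle 11 mm in diameter; its top is 42 mm above the shoulder's underside (its origin). Leave it.
- jar: White jar, 44 mm in diameter, 60 mm high, origin under its centre. Leave it.
- rule: Flat aluminium rule, 26 x 200 x 4 mm, origin under its centre. Leave it.
There are look-alikes about, which are no part of the job. There is more than one size of the bracket; the one meant has the size given above.

How it is judged:
By the outcome, as a careful person would: the job done as asked, in the order asked, and still so for the second after the job is handed in, with the robot touching nothing.
It also fails if it takes over 56 s, if anything falls off the work surface, if the arm or the gripper's body presses on something with over 40 N, if the wrist force passes 120 N, or if a joint passes its speed limit or range.

## Working session

There is one attempt and no reset: what is moved stays moved. The work goes in short steps, Python scripts to look and compute and a tool call to move; the robot and the scene stay as the last step left them, time stands still between calls to the robot, and variables do not carry over. Pictures are saved under pics/ and viewed, about 8 in all and at most 12, crops included, and the job is handed in when it is done.

Besides the shell and the picture viewer there is one more tool, called after "Request:" by a JSON object that holds its "op" and its "data". carry_out: Moves the arm, as the interface text tells. Its arguments: {"type":"object","properties":{"targets":{"type":"array","items":{"type":"array","items":{"type":"number"}}}},"required":["targets"]}

```bash
mkdir -p pics; cat > h.py <<'E'
import numpy as np, cv2
from bench import robot
def snap(n):
    s=robot.snapshot(n); return s['image'][:,:,::-1].copy(), np.array(s['camera_matrix']), np.array(s['pose']), s
def ray(px,K,P):
    p=np.linalg.inv(K)@np.array([px[0],px[1],1.]); d=P[:3,:3]@np.array([p[0],-p[1],-p[2]]); return P[:3,3],d
def onz(px,K,P,z):
    o,d=ray(px,K,P); return o+d*(z-o[2])/d[2]
def proj(X,K,P):
    c=P[:3,:3].T@(np.asarray(X)-P[:3,3]); q=K@np.array([c[0],-c[1],-c[2]]); return q[:2]/q[2]
E
python3 - <<'E'
from h import *
ims=[]
for n in("top","scene"):
    im,K,P,s=snap(n); cv2.imwrite(f"pics/{n}0.png",im); np.savez(f"{n}0.npz",K=K,P=P); ims.append(im); print(n,K.tolist(),P.round(4).tolist(),[k for k in s])
cv2.imwrite("pics/a_top.png",cv2.resize(ims[0],(800,600),interpolation=cv2.INTER_CUBIC))
cv2.imwrite("pics/a_scene.png",cv2.resize(ims[1],(800,600),interpolation=cv2.INTER_CUBIC))
print(robot.get_obs())
E
```

```text
top [[482.88883845707, 0.0, 255.920011130687], [0.0, 482.88883845707, 190.63779747838433], [0.0, 0.0, 1.0]] [[0.0232, 0.9837, -0.1783, 0.1997], [-0.9997, 0.0233, -0.0012, -0.0415], [0.0029, 0.1783, 0.984, 1.4282], [0.0, 0.0, 0.0, 1.0]] ['image', 'camera_matrix', 'pose']
scene [[400.763572638147, 0.0, 262.1485639614336], [0.0, 400.763572638147, 194.01940046299217], [0.0, 0.0, 1.0]] [[-0.1908, -0.7707, 0.608, 1.0489], [0.9815, -0.1598, 0.1055, 0.054], [0.0159, 0.6168, 0.7869, 0.8758], [0.0, 0.0, 0.0, 1.0]] ['image', 'camera_matrix', 'pose']
{'time': 0.1, 'joint_positions': array([ 1.02292437e+00,  8.78727091e-02,  1.37203941e+00, -7.73762678e-06,
        1.68361051e+00, -1.03085496e-01]), 'qvel': array([-3.65032562e-05, -2.30039794e-03, -5.81504361e-03, -6.53094356e-04,
       -1.00185823e-03,  5.67095087e-04]), 'joint_torque': array([ 1.62646924e-03, -3.41254735e+01, -3.03300941e+01,  7.18544237e-02,
        3.04421294e-02, -8.83501639e-05]), 'tool_pos': array([0.23639568, 0.49607771, 0.20445813]), 'ee_rot': array([-1.6698973 ,  1.56886633, -2.11468462]), 'wrist_force': array([0.36222083, 0.14276642, 1.19301589]), 'wrist_torque': array([-0.0068121 ,  0.03575267, -0.02181695]), 'width': 0.09396066098594362}
```

View pics/a_top.png

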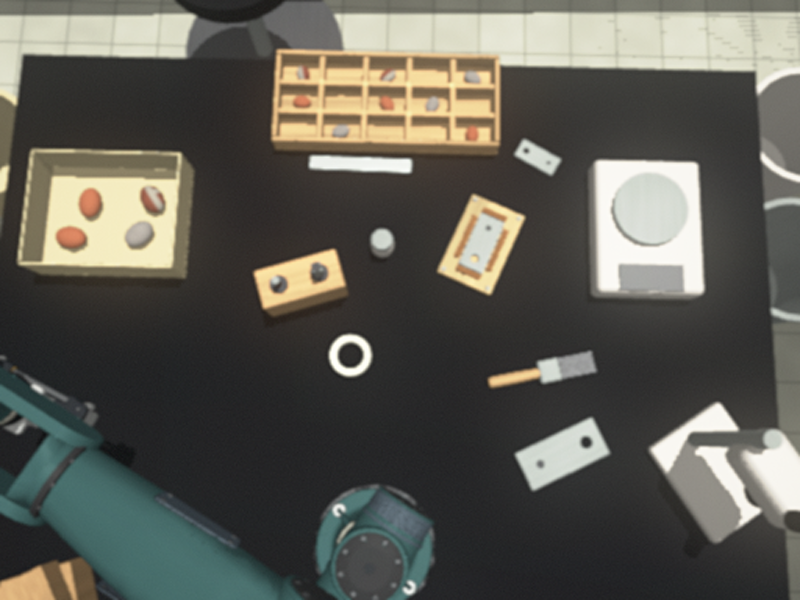

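View pics/a_scene.png

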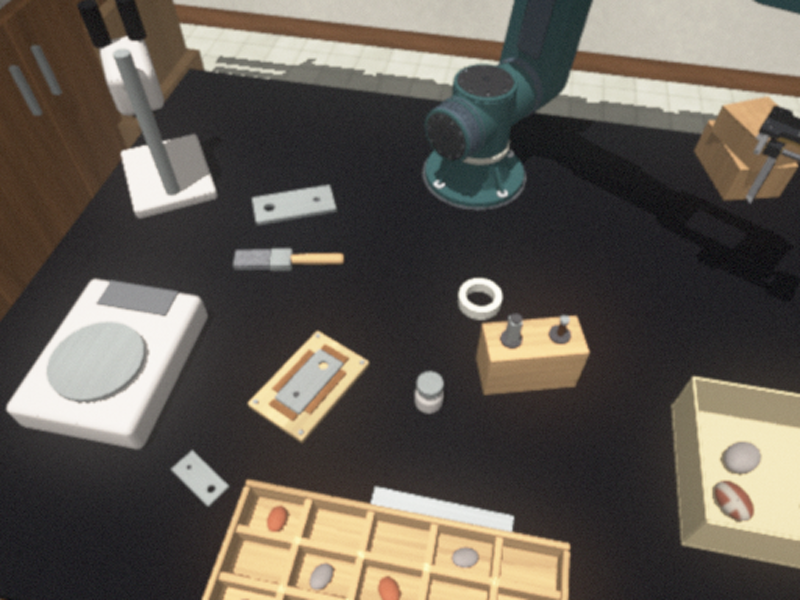

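The top view shows the block at (300,282) with its tools at (278,283) and (319,271), and the nest at (483,240). There are two loose bracket look-alikes, a large one at (562,453) and a small one at (538,156). In the scene view the thicker, taller tool is at (512,330), towards -y, and the thin one at (562,330). I'll confirm both in one enlarged crop.

```bash
python3 - <<'E'
from h import *
t=cv2.imread("pics/top0.png"); s=cv2.imread("pics/scene0.png")
def crop(im,cx,cy,w=64,h=48): 
    x=int(cx-w/2);y=int(cy-h/2);print(x,y); return cv2.resize(im[y:y+h,x:x+w],(400,300),interpolation=cv2.INTER_CUBIC)
a=np.hstack([crop(t,192,180),crop(t,309,156)]);b=np.hstack([crop(s,341,222,80,60),crop(s,198,246,80,60)])
cv2.imwrite("pics/b.png",np.vstack([a,b]))
d=np.load("top0.npz");K,P=d['K'],d['P']
e=np.load("scene0.npz");K2,P2=e['K'],e['P']
f=1/1.5625
for n,p,z in[("right tool",(319,274),.105),("left tool",(278,285),.105),("spot",(489,228),.015),("hole",(474,259),.018)]: print(n,onz(np.array(p)*f,K,P,z).round(3))
for n,p,z in[("left tool sc",(511,343),.1),("right",(560,337),.1),("spot",(297,394),.015),("hole",(323,365),.018)]: print(n,onz(np.array(p)*f,K2,P2,z).round(3))
hsv=cv2.cvtColor(t,cv2.COLOR_BGR2HSV)
m=cv2.inRange(hsv,(8,50,90),(30,255,255))
for c in cv2.findContours(m,0,2)[0]:
    if cv2.contourArea(c)>300: r=cv2.minAreaRect(c); print(np.round(r[0],1),np.round(r[1],1),r[2],[onz(q,K,P,.097 if r[0][0]<250 else .012).round(3)[:2].tolist() for q in cv2.boxPoints(r)])
E
```

```text
160 156
277 132
301 192
158 216
right tool [0.479 0.106 0.105]
left tool [0.458 0.178 0.105]
spot [ 0.597 -0.209  0.015]
hole [ 0.534 -0.18   0.018]
left tool sc [0.493 0.114 0.1  ]
right [0.467 0.186 0.1  ]
spot [ 0.597 -0.199  0.015]
hole [ 0.539 -0.173  0.018]
[ 30.5 370. ] [26. 61.] 90.0 [[-0.02, 0.624], [-0.016, 0.463], [-0.081, 0.457], [-0.085, 0.616]]
[191.9 180.3] [31.9 56.5] 74.05460357666016 [[0.486, 0.231], [0.534, 0.079], [0.447, 0.052], [0.399, 0.201]]
[307.6 155.8] [39.1 56.9] 23.96249008178711 [[0.509, -0.105], [0.673, -0.173], [0.626, -0.282], [0.463, -0.212]]
[ 67.1 135.8] [111.1  81.1] 1.3322198390960693 [[0.469, 0.651], [0.709, 0.673], [0.709, 0.351], [0.469, 0.339]]
[ 5.5 98. ] [80. 11.] 90.0 [[0.82, 0.723], [0.821, 0.69], [0.577, 0.662], [0.576, 0.694]]
[247.   64.6] [147.3  65. ] 1.527525544166565 [[0.717, 0.209], [0.921, 0.215], [0.919, -0.224], [0.715, -0.219]]
```

View pics/b.png

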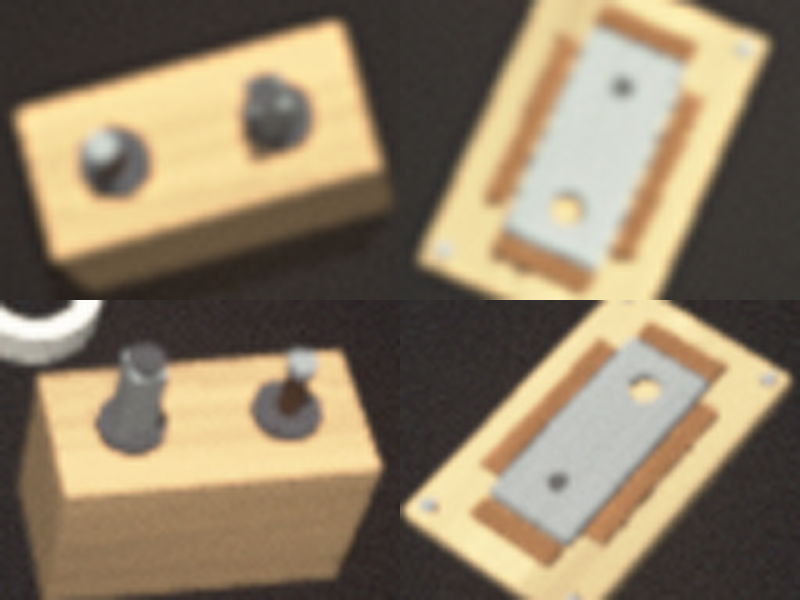

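The crop confirms the choice. The punch is the thick grey tool in the -y hole, and the tool with the thin brown handle is the scriber. The nest bracket (110 x 50) has its through hole at crop (567,210), showing wood, and the blind spot at crop (623,87). Next I'll compute poses from these corners.

```bash
python3 - <<'E'
from h import *
from scipy.spatial.transform import Rotation as R
d=np.load("top0.npz");K,P=d['K'],d['P'];e=np.load("scene0.npz");K2,P2=e['K'],e['P']
T=lambda u,v,ox=160,oy=156:((u+.5)/6.25-.5+ox,(v+.5)/6.25-.5+oy)
S=lambda u,v,ox=301,oy=192:((u+.5)/5-.5+ox,(v-300+.5)/5-.5+oy)
c=np.array([onz(T(*q),K,P,.097)[:2] for q in[(15,107),(343,20),(385,172),(50,262)]])
print("stand top",c.round(3).tolist(),[np.linalg.norm(c[i]-c[i-1]).round(3) for i in range(4)],c.mean(0))
c2=np.array([onz(S(*q),K2,P2,.097)[:2] for q in[(38,375),(342,350),(382,467),(68,498)]])
print("scene",c2.round(3).tolist(),[np.linalg.norm(c2[i]-c2[i-1]).round(3) for i in range(4)],c2.mean(0))
for cc,a,b in((c,(0,3),(1,2)),(c2,(1,2),(0,3))):
    y=cc[list(a)].mean(0)-cc[list(b)].mean(0); y/=np.linalg.norm(y); print("hole0",cc.mean(0)-.038*y,"yaw",np.degrees(np.arctan2(-y[0],y[1])))
sp=onz(T(223,87,277,132),K,P,.0165);h=onz(T(167,210,277,132),K,P,.018)
sp2=onz(S(157,482,158,216),K2,P2,.0165);h2=onz(S(244,388,158,216),K2,P2,.018)
for a,b in((sp,h),(sp2,h2)): print("spot",a,"hole",b,"yaw",np.degrees(np.arctan2(*(a-b)[1::-1])),np.linalg.norm(a-b))
o=robot.get_obs();M=R.from_euler('xyz',o['ee_rot']).as_matrix();print(M.round(3),o['tool_pos'])
E
```

```text
stand top [[0.486, 0.226], [0.53, 0.08], [0.46, 0.058], [0.416, 0.206]] [np.float64(0.073), np.float64(0.153), np.float64(0.073), np.float64(0.155)] [0.47289138 0.14267425]
scene [[0.462, 0.066], [0.417, 0.21], [0.483, 0.231], [0.53, 0.088]] [np.float64(0.071), np.float64(0.151), np.float64(0.069), np.float64(0.15)] [0.47314363 0.14870901]
hole0 [0.4838161 0.1062785] yaw 16.70789750774983
hole0 [0.4847585  0.11252759] yaw 17.797544136016484
spot [ 0.59817677 -0.20676236  0.0165    ] hole [ 0.53611133 -0.17987056  0.018     ] yaw -23.42618250579214 0.06765750415151843
spot [ 0.59759871 -0.20156512  0.0165    ] hole [ 0.53780229 -0.17455538  0.018     ] yaw -24.308454013067237 0.0656306939504941
[[-0.001  0.43   0.903]
 [-0.002  0.903 -0.43 ]
 [-1.    -0.002 -0.   ]] [0.23639568 0.49607771 0.20445813]
```

Request:
{"op": "carry_out", "data": {"targets": [[0, -5, 0, 0, 0], [0, 0, 0, 0, 7.9], [0, 0, 0, 0, 7.9], [0, 0, 0, 0, 7.9], [0, 0, 0, 0, 7.9], [0, 0, 0, 0, 7.9], [0, 0, 0, 0, 7.9], [0, 0, 1.22, 4.43, 0], [0, 0, 1.22, 4.43, 0], [0, 0, 1.22, 4.43, 0], [0, 0, 1.22, 4.43, 0], [0, 0, 1.22, 4.43, 0], [0, 0, 1.22, 4.43, 0], [0, 0, 1.22, 4.43, 0], [0, 0, 1.22, 4.43, 0], [0, 0, 1.22, 4.43, 0], [0, 0, 1.22, 4.43, 0], [0, 0, 0, 0, 0], [0, 0, 0, 0, 0]]}}

```text
time: 2.0
tool_pos: [0.4835, 0.1084, 0.2547]
ee_rot: [-2.128, 1.569, 2.88]
wrist_force: [-0.6, 0.1, 0.4]
width: 0.0941
```

```bash
cat >> h.py <<'E'
from scipy.spatial.transform import Rotation as Ro
def st():
    o=robot.get_obs();M=Ro.from_euler('xyz',o['ee_rot']).as_matrix()
    print("t",round(o['time'],2),"tcp",o['tool_pos'].round(4),"yang",np.degrees(np.arctan2(M[1,1],M[0,1])).round(2),"x",M[:,0].round(4),"F",o['wrist_force'].round(1),"w",round(o['width'],4)); return o,M
E
python3 - <<'E'
from h import *
o,M=st()
im,K,P,s=snap("wrist"); cv2.imwrite("pics/w1.png",im); np.savez("w1.npz",K=K,P=P)
print(K.tolist(),P.round(4).tolist(),proj([.484,.109,.153],K,P))
cv2.imwrite("pics/w1b.png",cv2.resize(im,(800,600)))
E
```

```text
t 2.0 tcp [0.4835 0.1084 0.2547] yang 16.98 x [-2.e-03  5.e-04 -1.e+00] F [-0.6  0.1  0.4] w 0.0941
[[270.85709892253226, 0.0, 255.67838259601146], [0.0, 270.85709892253226, 191.31680200062252], [0.0, 0.0, 1.0]] [[0.9569, -0.2793, -0.0793, 0.4598], [0.2903, 0.9189, 0.2673, 0.186], [-0.0018, -0.2788, 0.9604, 0.4345], [0.0, 0.0, 0.0, 1.0]] [256.87838008 190.37835113]
```

View pics/w1b.png

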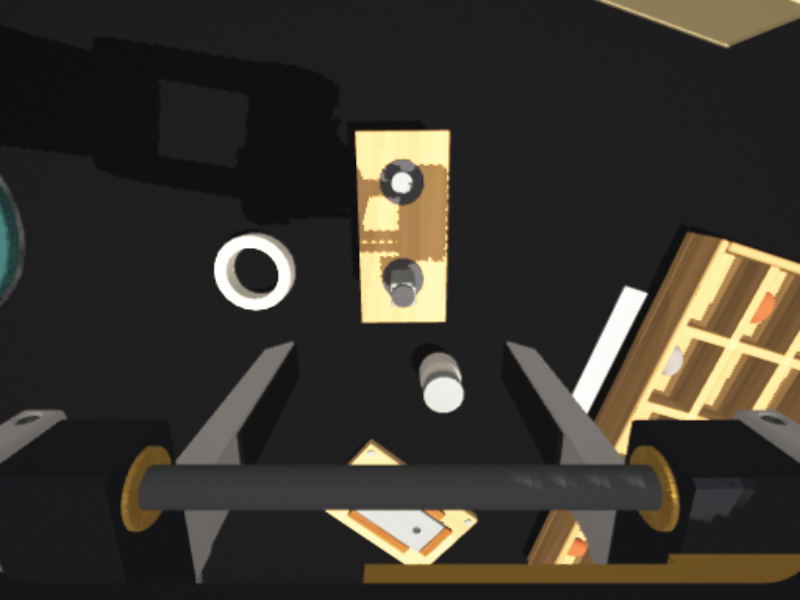

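The wrist view shows the block, with the punch cap at (403,295) and its shoulder around (403,278). The projected punch estimate agrees with this. Next is an enlarged crop for the handle's yaw and a finer position.

```bash
python3 - <<'E'
from h import *
im=cv2.imread("pics/w1.png");d=np.load("w1.npz");K,P=d['K'],d['P']
x0,y0=222,158
c=cv2.resize(im[y0:y0+50,x0:x0+66],(792,600),interpolation=cv2.INTER_CUBIC); cv2.imwrite("pics/w1c.png",c)
from h import proj
for X in([.4845,.108,.153],[.4845,.108,.149],[.4845,.108,.103],[.4845,.108,.097]): print(proj(X,K,P),((proj(X,K,P)-[x0,y0]+.5)*12))
E
```

```text
[257.05097222 191.35734111] [426.61166669 406.28809326]
[257.03980666 190.33985428] [426.47767989 394.07825132]
[256.92947506 180.28564415] [425.1537007  273.42772982]
[256.91715551 179.16299782] [425.00586607 259.95597385]
```

View pics/w1c.png

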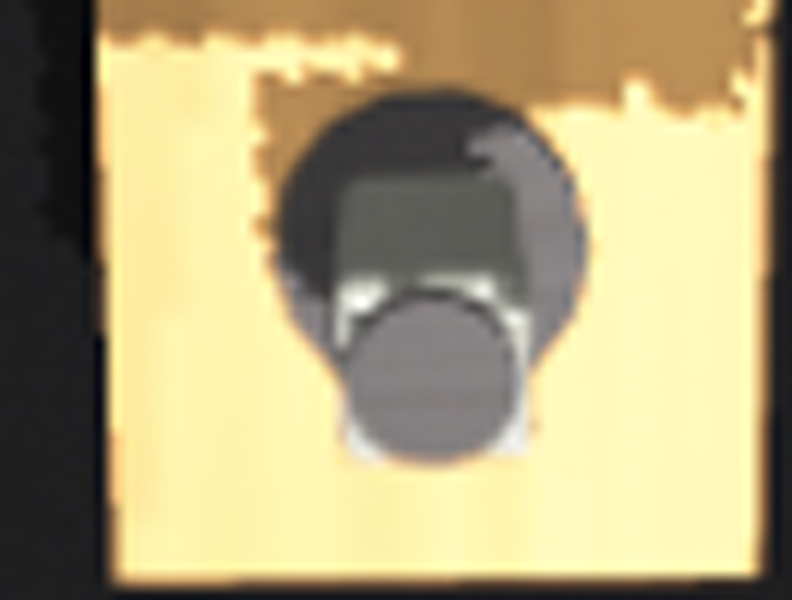

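The handle sits within about 2.5° of the tool's axes. I'll turn to match it. Then I'll hover over the spot at the same camera depth, so the calibration error cancels between punch and spot.

Request:
{"op": "carry_out", "data": {"targets": [[0, 0, 0, 0, -2.5], [0, 0, 0.03, 4.18, 0], [0, 0, 0.03, 4.18, 0], [0, 0, 0.03, 4.18, 0], [0, 0, 0.03, 4.18, 0], [0, 0, 0.03, 4.18, 0], [0, 0, 0.03, 4.18, 0], [0, 0, 0.03, 4.18, 0], [0, 0, 0.03, 4.18, 0], [0, 4.6, 0, 0, 0], [0, 4.6, 0, 0, 0], [0, 4.6, 0, 0, 0], [0, 0, 0, 0, 0], [0, 0, 0, 0, 0], [0, 0, 0, 0, 0]]}}

```text
time: 3.55
tool_pos: [0.6005, -0.205, 0.1219]
ee_rot: [0.837, 1.564, -0.39]
wrist_force: [0.1, 0.3, 0.4]
width: 0.0938
```

```bash
python3 - <<'E'
from h import *
o,M=st()
im,K,P,s=snap("wrist"); cv2.imwrite("pics/w2.png",im); np.savez("w2.npz",K=K,P=P)
print(P.round(4).tolist(),proj([.598,-.204,.015],K,P))
x0,y0=222,158
cv2.imwrite("pics/w2c.png",cv2.resize(im[y0:y0+50,x0:x0+66],(792,600),interpolation=cv2.INTER_CUBIC))
E
```

```text
t 3.55 tcp [ 0.6005 -0.205   0.1219] yang 19.71 x [ 0.0064 -0.0026 -1.    ] F [0.1 0.3 0.4] w 0.0938
[[0.942, -0.3203, -0.0999, 0.5716], [0.3354, 0.9037, 0.2661, -0.128], [0.005, -0.2842, 0.9588, 0.3012], [0.0, 0.0, 0.0, 1.0]] [253.78942422 187.43816685]
```

View pics/w2c.png

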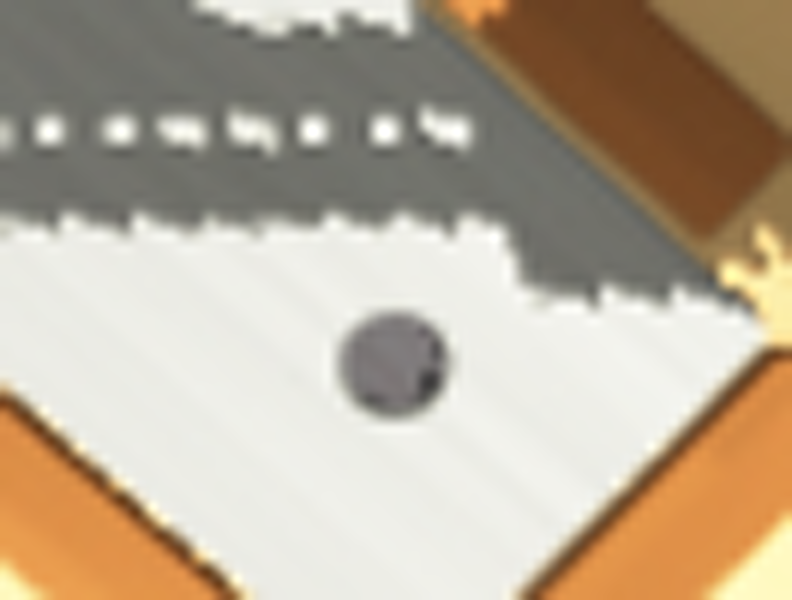

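```bash
python3 - <<'E'
from h import *
def cc(f,u,v,z):
    d=np.load(f);K,P=d['K'],d['P'];return onz(((u+.5)/12-.5+222,(v+.5)/12-.5+158),K,P,z)
p=cc("w1.npz",433,378,.153);sh=cc("w1.npz",433,242,.103);s=cc("w2.npz",394,365,.018)
print("cap",p,"shoulder",sh,"spot",s,"diff",(s-p)[:2])
o,M=st(); im,K,P,_=snap("wrist")
g=cv2.GaussianBlur(cv2.cvtColor(im,cv2.COLOR_BGR2GRAY),(3,3),0);sub=g[180:200,246:264];m=(sub<175).astype(np.uint8)
mo=cv2.moments(m,True);px=(mo['m10']/mo['m00']+246,mo['m01']/mo['m00']+180);q=onz(px,K,P,.018)
print(px,"area",mo['m00'],"spot2",q)
d=np.array([.4842,.1104])-o['tool_pos'][:2];print("to punch",d@M[:2,1],d@M[:2,2])
E
```

```text
cap [0.48433364 0.11067037 0.153     ] shoulder [0.48436459 0.11144099 0.103     ] spot [ 0.59851911 -0.20354467  0.018     ] diff [ 0.11418547 -0.31421504]
t 3.6 tcp [ 0.6007 -0.2054  0.1223] yang 19.68 x [ 0.0074 -0.0031 -1.    ] F [-0.1 -1.2  0.4] w 0.0938
(254.1904761904762, 187.23809523809524) area 63.0 spot2 [ 0.59839047 -0.20340188  0.018     ]
to punch -0.003366474167163347 -0.3365811346424016
```

Request:
{"op": "carry_out", "data": {"targets": [[0, -2.2, 0, 0, 0], [0, -2.2, 0, 0, 0], [0, -2.2, 0, 0, 0], [0, -2.2, 0, 0, 0], [0, -2.2, 0, 0, 0], [0, -2.2, -0.3, 0, 0], [0, 0, 0, -2.81, 0], [0, 0, 0, -2.81, 0], [0, 0, 0, -2.81, 0], [0, 0, 0, -2.81, 0], [0, 0, 0, -2.81, 0], [0, 0, 0, -2.81, 0], [0, 0, 0, -2.81, 0], [0, 0, 0, -2.81, 0], [0, 0, 0, -2.81, 0], [0, 0, 0, -2.81, 0], [0, 0, 0, -2.81, 0], [0, 0, 0, -2.81, 0], [0, 0, 0, 0, 0], [0, 0, 0, 0, 0]]}}

```text
time: 5.65
tool_pos: [0.4828, 0.1116, 0.2518]
ee_rot: [1.195, 1.566, -0.032]
wrist_force: [-0.5, 0.1, -0.2]
width: 0.094
```

```bash
cat >> h.py <<'E'
def to(xyz):
    o,M=st(); print("shift cm",(M.T@(np.array(xyz)-o['tool_pos'])*100).round(3))
E
python3 -c "
from h import *
to([.4843,.1108,.104]);im,K,P,s=snap('wrist'); cv2.imwrite('pics/w3.png',im); np.savez('w3.npz',K=K,P=P)
to([.4843,.1108,.104])
g=cv2.cvtColor(im,cv2.COLOR_BGR2GRAY);print(proj([.4843,.1107,.153],K,P));print(g[180:200,246:268])"
```

```text
t 5.65 tcp [0.4828 0.1116 0.2518] yang 19.68 x [ 4.5e-03 -1.0e-04 -1.0e+00] F [-0.5  0.1 -0.2] w 0.094
shift cm [14.779  0.055  0.101]
t 5.7 tcp [0.4828 0.111  0.2512] yang 19.61 x [ 3.4e-03 -2.0e-04 -1.0e+00] F [-0.3  0.1 -0.3] w 0.0938
shift cm [14.72   0.088  0.053]
[256.8595146  192.54723989]
[[ 55  55  55  75  90  94  93  95  94  93  94  93  93  92  93  93  93  92
  105 126 130 131]
 [ 53  54  55  76  91  94  94  94  94  94  94  95  94  92  92  92  93  92
   98 125 130 132]
 [ 58  56  58  78  91  93  95  95  94  95  95  94  94  93  92  92  93  93
   93 128 134 134]
 [ 65  56  57  81  93  94  94  94  95  93  94  95  94  93  93  93  94  94
   93 128 135 136]
 [ 69  59  57  93 116 120 119 102  99  99 100 114 119 118 118 117 118 121
  119 130 137 138]
 [109  80  74 130 194 207 205 137 111 108 109 162 176 177 189 200 203 206
  204 142 132 135]
 [126 127 124 165 230 234 232 147  87  73  70  72  71  84 173 223 236 240
  230 147 129 131]
 [133 132 129 167 221 204 159  91  93 121 132 135 131 118  93  81 221 244
  231 146 131 134]
 [143 132 129 170 127  88  94 128 134 134 134 134 135 136 
[... 358 characters left out ...]
3 132 132 132 133 131 132 133
  161 208 243 245]
 [242 242 241 175 133 134 134 134 133 133 134 134 135 134 135 135 135 135
  177 217 244 245]
 [242 242 241 204 139 129 129 128 130 130 130 130 130 131 130 131 131 130
  169 216 244 245]
 [242 242 241 211 148 128 126 127 127 127 127 127 128 128 128 128 129 128
  186 219 244 245]
 [243 242 241 215 179 140 131 131 131 131 131 131 132 132 132 133 133 138
  209 227 244 245]
 [243 242 241 216 206 151 130 130 130 131 131 131 131 132 133 132 133 179
  225 229 244 245]
 [242 242 241 220 231 186 147 132 131 132 131 130 131 131 132 136 162 232
  231 235 244 245]
 [242 242 241 232 231 232 203 162 141 134 130 130 130 137 148 173 227 237
  237 245 245 245]]
```

Request:
{"op": "carry_out", "data": {"targets": [[0, 2, 0.09, 0.05, 0], [0, 2, 0, 0, 0], [0, 2, 0, 0, 0], [0, 2, 0, 0, 0], [0, 2, 0, 0, 0], [0, 2, 0, 0, 0], [0, 1.5, 0, 0, 0], [0, 0, 0, 0, 0], [0, 0, 0, 0, 0], [0, 0, 0, 0, 0]]}}

```text
time: 6.7
tool_pos: [0.4843, 0.1109, 0.116]
ee_rot: [1.324, 1.568, 0.095]
wrist_force: [0.8, -0.2, -0.0]
width: 0.0942
```

```bash
python3 -c "
from h import *
to([.4843,.1108,.104])"
```

```text
t 6.7 tcp [0.4843 0.1109 0.116 ] yang 19.56 x [ 2.7e-03  3.0e-04 -1.0e+00] F [ 0.8 -0.2 -0. ] w 0.0942
shift cm [ 1.199 -0.006  0.004]
```

Request:
{"op": "carry_out", "data": {"targets": [[0, 0.6, 0, 0, 0], [0, 0.5, 0, 0, 0], [0, 0, 0, 0, 0], [1, 0, 0, 0, 0], [1, 0, 0, 0, 0], [1, 0, 0, 0, 0], [1, 0, 0, 0, 0], [1, 0, 0, 0, 0], [1, 0, 0, 0, 0], [1, 0, 0, 0, 0]]}}

```text
time: 7.7
tool_pos: [0.4832, 0.1113, 0.1035]
ee_rot: [2.13, 1.571, 0.902]
wrist_force: [-0.1, -0.6, -0.7]
width: 0.0415
```

```bash
python3 -c "
from h import *
to([.4843,.1108,.104])"
```

```text
t 7.7 tcp [0.4832 0.1113 0.1035] yang 19.62 x [ 1.e-04  1.e-04 -1.e+00] F [-0.1 -0.6 -0.7] w 0.0415
shift cm [-0.048  0.09   0.087]
```

Request:
{"op": "carry_out", "data": {"targets": [[1, 0, 0, 0, 0], [1, 0, 0, 0, 0], [1, 0, 0, 0, 0], [1, 0, 0, 0, 0], [1, 0, 0, 0, 0], [1, 0, 0, 0, 0], [1, 0, 0, 0, 0]]}}

```text
time: 8.4
tool_pos: [0.4833, 0.1114, 0.1035]
ee_rot: [1.615, 1.57, 0.386]
wrist_force: [0.5, -0.2, -0.8]
width: 0.0178
```

```bash
python3 -c "
from h import *
st()"
```

```text
t 8.4 tcp [0.4833 0.1114 0.1035] yang 19.61 x [ 5.e-04  2.e-04 -1.e+00] F [ 0.5 -0.2 -0.8] w 0.0178
```

Request:
{"op": "carry_out", "data": {"targets": [[1, -0.5, 0, 0, 0], [1, -1, 0, 0, 0], [1, -1.5, 0, 0, 0], [1, -1.5, 0, 0, 0], [1, -1.5, 0, 0, 0], [1, -1.5, 0, 0, 0], [1, -1.5, 0, 0, 0], [1, -1.5, 0, 0, 0], [1, -1.5, 0, 0, 0], [1, -1.5, 0, 0, 0], [1, -1.5, 0, 0, 0], [1, 0, 0, 0, 0], [1, 0, 0, 0, 0]]}}

```text
time: 9.7
tool_pos: [0.4833, 0.1113, 0.2537]
ee_rot: [1.466, 1.57, 0.238]
wrist_force: [0.3, -0.0, -3.4]
width: 0.018
```

```bash
python3 - <<'E'
from h import *
o,M=st();im,K,P,s=snap("wrist"); cv2.imwrite("pics/w4.png",im); np.savez("w4.npz",K=K,P=P);
print(P.round(4).tolist())
t=o['tool_pos']
for d in(.05,.0,-.06,-.075,-.09): print(d,proj(t+M[:,0]*-d,K,P))
cv2.imwrite("pics/w4b.png",cv2.resize(im[160:384,110:400],(776,600),interpolation=cv2.INTER_CUBIC))
E
```

```text
t 9.7 tcp [0.4833 0.1113 0.2537] yang 19.61 x [ 5.e-04  1.e-04 -1.e+00] F [ 0.3 -0.  -3.4] w 0.018
[[0.9426, -0.3205, -0.0938, 0.4556], [0.334, 0.905, 0.2637, 0.1878], [0.0004, -0.2798, 0.96, 0.4335], [0.0, 0.0, 0.0, 1.0]]
0.05 [256.63112455 268.20712086]
0.0 [256.40825423 229.90929361]
-0.06 [256.25248169 203.14148578]
-0.075 [256.22402817 198.2520606 ]
-0.09 [256.19848362 193.8625077 ]
```

View pics/w4b.png

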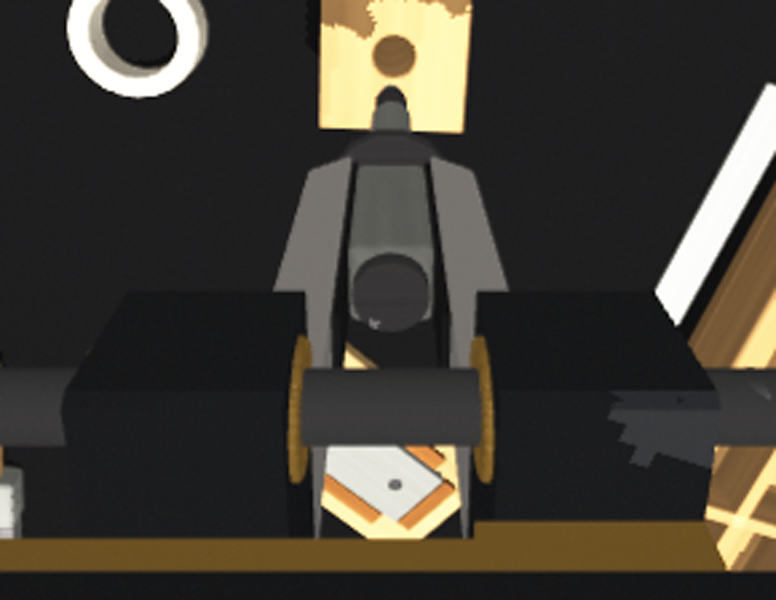

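The punch is held upright: width is 18 mm and the wrist carries its weight. The empty hole is at crop (394,56), and the tip at (391,90) puts the nose about 86 mm below the TCP. Next I move over the spot.

Request:
{"op": "carry_out", "data": {"targets": [[1, 0, 0.28, 1.4, 0], [1, 0, 0, 2.75, 0], [1, 0, 0, 2.75, 0], [1, 0, 0, 2.75, 0], [1, 0, 0, 2.75, 0], [1, 0, 0, 2.75, 0], [1, 0, 0, 2.75, 0], [1, 0, 0, 2.75, 0], [1, 0, 0, 2.75, 0], [1, 0, 0, 2.75, 0], [1, 0, 0, 2.75, 0], [1, 0, 0, 2.75, 0], [1, 0, 0, 2.75, 0], [1, 2, 0, 0, 0], [1, 2, 0, 0, 0], [1, 2, 0, 0, 0], [1, 2, 0, 0, 0], [1, 2, 0, 0, 0], [1, 1.5, 0, 0, 0], [1, 0.5, 0, 0, 0]]}}

```text
time: 11.75
tool_pos: [0.5997, -0.2119, 0.1299]
ee_rot: [-2.302, 1.565, 2.752]
wrist_force: [-0.8, 1.1, -3.8]
width: 0.0179
```

Request:
{"op": "carry_out", "data": {"targets": [[1, 0, 0, 0, 0], [1, 0, 0, 0, 0], [1, 0, 0, 0, 0]]}}

```text
time: 12.05
tool_pos: [0.6021, -0.2122, 0.1351]
ee_rot: [0.808, 1.568, -0.42]
wrist_force: [0.4, 0.2, -3.4]
width: 0.018
```

```bash
python3 - <<'E'
from h import *
d=np.load("w4.npz");print("hole0",onz((394/2.676+110-.3,56/2.676+160-.3),d['K'],d['P'],.097))
to([.5982,-.2027,.12])
o,M=st();im,K,P,s=snap("wrist"); cv2.imwrite("pics/w5.png",im); np.savez("w5.npz",K=K,P=P);
t=o['tool_pos']
for q in(.05,-.07,-.086): print(q,proj(t+M[:,0]*-q,K,P))
print("spot px",proj([.5985,-.2035,.018],K,P))
a=cv2.resize(im[160:228,222:292],(400,400),interpolation=cv2.INTER_CUBIC)
im2,K2,P2,_=snap("scene");cv2.imwrite("pics/s5.png",im2);np.savez("s5.npz",K=K2,P=P2)
c=proj([.5985,-.2035,.018],K2,P2);print("scene spot",c,[proj(t+M[:,0]*-q,K2,P2) for q in(0,-.086)]);x,y=int(c[0])-20,int(c[1])-36;print(x,y)
b=cv2.resize(im2[y:y+50,x:x+50],(400,400),interpolation=cv2.INTER_CUBIC)
cv2.imwrite("pics/c5.png",np.hstack([a,b]))
E
```

```text
hole0 [0.48519066 0.10935405 0.097     ]
t 12.05 tcp [ 0.6021 -0.2122  0.1351] yang 19.62 x [ 0.0026 -0.0012 -1.    ] F [ 0.4  0.2 -3.4] w 0.018
shift cm [ 1.51  -0.047 -1.03 ]
t 12.05 tcp [ 0.6021 -0.2122  0.1351] yang 19.62 x [ 0.0026 -0.0012 -1.    ] F [ 0.4  0.2 -3.4] w 0.018
0.05 [256.6085354 268.1784238]
-0.07 [256.21225687 199.81273661]
-0.086 [256.18424429 194.98002602]
spot px [255.53730528 178.70962645]
scene spot [188.04507841 251.86888543] [array([176.84973318, 225.79686912]), array([182.27903978, 245.98053807])]
168 215
```

View pics/c5.png

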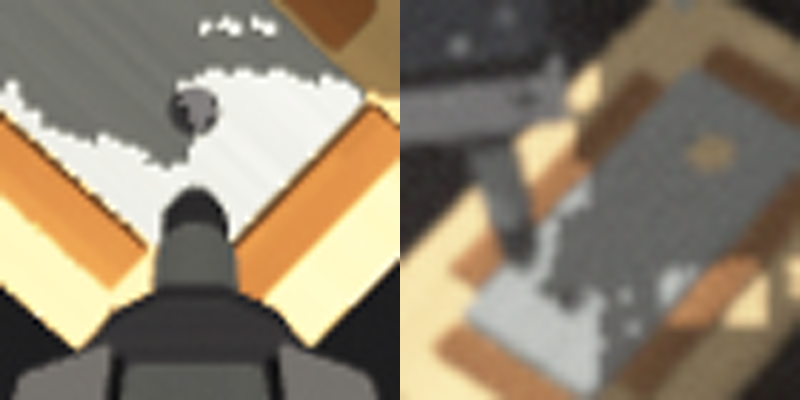

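Request:
{"op": "carry_out", "data": {"targets": [[1, 0, -0.05, -0.5, 0], [1, 0, 0, -0.53, 0], [1, 0.5, 0, 0, 0], [1, 0.5, 0, 0, 0], [1, 0.4, 0, 0, 0], [1, 0, 0, 0, 0], [1, 0, 0, 0, 0], [1, 0, 0, 0, 0]]}}

```text
time: 12.95
tool_pos: [0.5975, -0.2024, 0.1196]
ee_rot: [1.013, 1.57, -0.215]
wrist_force: [-0.3, 0.1, -2.4]
width: 0.0183
```

```bash
python3 - <<'E'
from h import *
to([.5982,-.2027,.12])
o,M=st();im,K,P,s=snap("wrist"); cv2.imwrite("pics/w6.png",im); np.savez("w6.npz",K=K,P=P);
t=o['tool_pos']
for q in(-.07,-.086): print(q,proj(t+M[:,0]*-q,K,P))
print("spot px",proj([.5985,-.2035,.018],K,P))
a=cv2.resize(im[170:210,236:276],(400,400),interpolation=cv2.INTER_CUBIC)
im2,K2,P2,_=snap("scene");cv2.imwrite("pics/s6.png",im2)
c=proj([.5985,-.2035,.018],K2,P2);print("scene spot",c);x,y=int(c[0])-20,int(c[1])-25;print(x,y)
b=cv2.resize(im2[y:y+40,x:x+40],(400,400),interpolation=cv2.INTER_CUBIC)
cv2.imwrite("pics/c6.png",np.hstack([a,b]))
E
```

```text
t 12.95 tcp [ 0.5975 -0.2024  0.1196] yang 19.61 x [ 3.e-04 -1.e-04 -1.e+00] F [-0.3  0.1 -2.4] w 0.0183
shift cm [-0.038  0.059  0.052]
t 12.95 tcp [ 0.5975 -0.2024  0.1196] yang 19.61 x [ 3.e-04 -1.e-04 -1.e+00] F [-0.3  0.1 -2.4] w 0.0183
-0.07 [256.22093164 199.79498806]
-0.086 [256.19296032 194.9628777 ]
spot px [256.70190495 191.93306448]
scene spot [188.04507841 251.86888543]
168 226
```

View pics/c6.png

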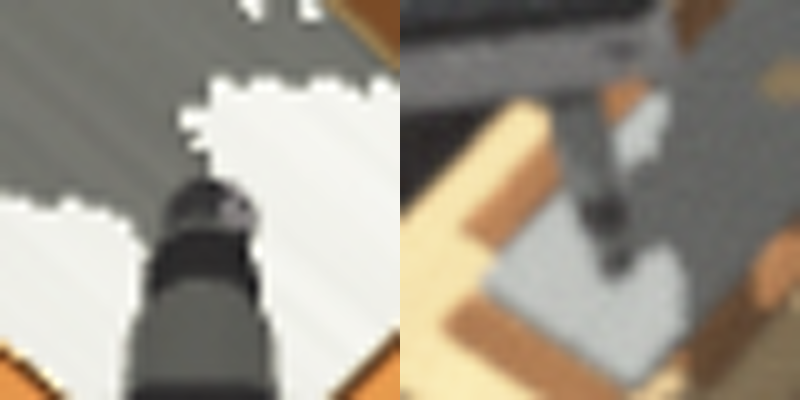

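```bash
python3 - <<'E'
from h import *
for f,t,vs in(("w6",[.5975,-.2024,.1196],(191.9,)),("w4",[.4833,.1113,.2537],())):
    d=np.load(f+".npz");K,P=d['K'],d['P'];t=np.array(t);a=np.radians(19.61);ey=np.array([np.cos(a),np.sin(a),0]);ez=np.array([np.sin(a),-np.cos(a),0]);u=np.array([0,0,1])
    for off in(0,.001,.002):
        b=t+ez*off
        print(f,off,"cap",proj(b+.05*u,K,P)[1].round(2),"barrel far edge",proj(b-.0615*u-.007*ez,K,P)[1].round(2),"shoulder far",proj(b-.001*u-.017*ez,K,P)[1].round(2),"handle back top",proj(b+.040*u-.009*ez,K,P)[1].round(2))
    im=cv2.imread(f"pics/{f}.png");print(cv2.cvtColor(im,cv2.COLOR_BGR2GRAY)[184:284,256:258].mean(1).astype(int).tolist())
E
```

```text
w6 0 cap 268.15 barrel far edge 195.46 shoulder far 207.15 handle back top 244.56
w6 0.001 cap 269.77 barrel far edge 196.48 shoulder far 208.48 handle back top 246.15
w6 0.002 cap 271.38 barrel far edge 197.5 shoulder far 209.81 handle back top 247.73
[236, 173, 170, 153, 54, 55, 57, 70, 81, 44, 45, 44, 44, 55, 89, 93, 94, 93, 94, 94, 94, 94, 94, 89, 63, 45, 48, 58, 55, 54, 55, 54, 56, 56, 56, 53, 52, 61, 88, 89, 89, 88, 89, 88, 89, 89, 89, 89, 89, 89, 88, 89, 89, 89, 89, 89, 89, 88, 88, 89, 89, 89, 90, 90, 90, 91, 91, 97, 106, 108, 74, 42, 42, 44, 53, 55, 54, 55, 54, 54, 54, 54, 55, 53, 55, 55, 56, 54, 52, 52, 53, 54, 54, 54, 54, 53, 54, 53, 53, 47]
w4 0 cap 268.16 barrel far edge 195.48 shoulder far 207.17 handle back top 244.57
w4 0.001 cap 269.77 barrel far edge 196.5 shoulder far 208.5 handle back top 246.16
w4 0.002 cap 271.38 barrel far edge 197.53 shoulder far 209.83 handle back top 247.73
[99, 105, 106, 108, 136, 220, 239, 214, 81, 44, 43, 45, 44, 54, 89, 94, 94, 94, 94, 93, 94, 94, 94, 90, 63, 44, 48, 57, 55, 55, 56, 54, 55, 56, 55, 52, 53, 62, 89, 89, 89, 89, 89, 89, 89, 89, 88, 90, 89, 89, 89, 89, 90, 89, 89, 89, 89, 89, 89, 89, 89, 90, 90, 89, 90, 90, 91, 96, 106, 109, 80, 44, 43, 44, 52, 55, 54, 55, 54, 54, 55, 55, 54, 54, 55, 55, 55, 54, 51, 52, 53, 54, 54, 54, 54, 54, 53, 55, 53, 50]
```

Request:
{"op": "carry_out", "data": {"targets": [[1, 0.2, 0.06, -0.02, 0], [1, 0.2, 0, 0, 0], [1, 0.2, 0, 0, 0], [1, 0, 0, 0, 0], [1, 0, 0, 0, 0]]}}

```text
time: 13.55
tool_pos: [0.5978, -0.2019, 0.1133]
ee_rot: [-2.571, 1.571, 2.484]
wrist_force: [0.4, 0.4, -2.8]
width: 0.0178
```

Request:
{"op": "carry_out", "data": {"targets": [[1, 0.1, 0, 0, 0], [1, 0.1, 0, 0, 0], [1, 0, 0, 0, 0]]}}

```text
time: 13.85
tool_pos: [0.5977, -0.2018, 0.1113]
ee_rot: [-2.639, 1.57, 2.415]
wrist_force: [0.0, 0.2, -3.1]
width: 0.0181
```

Request:
{"op": "carry_out", "data": {"targets": [[1, 0.1, 0, 0, 0], [1, 0.1, 0, 0, 0], [1, 0, 0, 0, 0]]}}

```text
time: 14.15
tool_pos: [0.5978, -0.2018, 0.1092]
ee_rot: [-2.91, 1.57, 2.145]
wrist_force: [-0.2, -0.7, -4.0]
width: 0.0177
```

Request:
{"op": "carry_out", "data": {"targets": [[1, 0.1, 0, 0, 0], [1, 0.1, 0, 0, 0], [1, 0, 0, 0, 0]]}}

```text
time: 14.45
tool_pos: [0.598, -0.2019, 0.1083]
ee_rot: [0.971, 1.57, -0.258]
wrist_force: [-1.7, 1.2, 1.1]
width: 0.0175
```

Request:
{"op": "carry_out", "data": {"targets": [[1, 0.1, 0, 0, 0], [1, 0.1, 0, 0, 0], [1, 0, 0, 0, 0]]}}

```text
time: 14.75
tool_pos: [0.5981, -0.2019, 0.1067]
ee_rot: [0.925, 1.57, -0.303]
wrist_force: [-1.5, 2.0, 4.7]
width: 0.0178
```

```bash
python3 - <<'E'
from h import *
o,M=st();im,K,P,s=snap("wrist"); cv2.imwrite("pics/w7.png",im)
a=cv2.resize(im[170:210,236:276],(400,400),interpolation=cv2.INTER_CUBIC)
im2,K2,P2,_=snap("scene");cv2.imwrite("pics/s7.png",im2)
b=cv2.resize(im2[226:266,168:208],(400,400),interpolation=cv2.INTER_CUBIC)
cv2.imwrite("pics/c7.png",np.hstack([a,b]));print(proj([.5985,-.2035,.018],K,P))
E
```

```text
t 14.75 tcp [ 0.5981 -0.2019  0.1067] yang 19.62 x [ 1.2e-03 -4.0e-04 -1.0e+00] F [-1.5  2.   4.7] w 0.0178
[255.96361165 195.63668817]
```

View pics/c7.png

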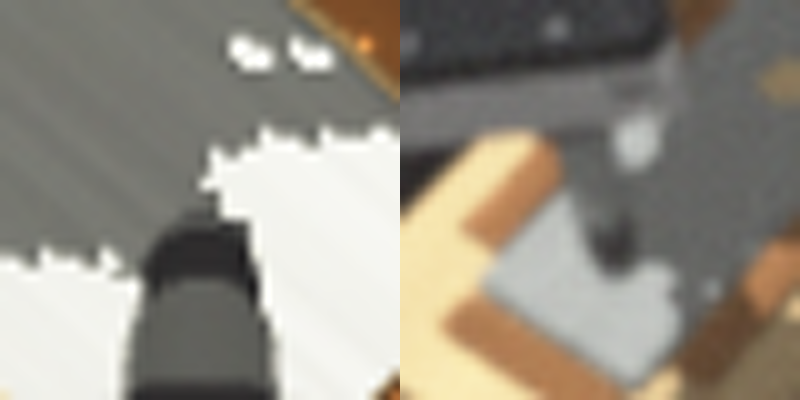

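Contact began near TCP z 0.1085, and the force is now about 8 N with 2 mm of travel. Nose and spot agree within 0.6 mm in the wrist view. The small lateral force points towards -z of the tool, so I'll ease that way a little and go on pressing in small steps.

Request:
{"op": "carry_out", "data": {"targets": [[1, 0.05, 0.02, -0.04, 0], [1, 0.05, 0, 0, 0], [1, 0, 0, 0, 0]]}}

```text
time: 15.15
tool_pos: [0.5981, -0.2018, 0.106]
ee_rot: [0.549, 1.569, -0.68]
wrist_force: [-3.2, 1.6, 5.6]
width: 0.0178
```

Request:
{"op": "carry_out", "data": {"targets": [[1, 0.05, 0, 0, 0], [1, 0, 0, 0, 0]]}}

```text
time: 15.35
tool_pos: [0.5982, -0.2018, 0.1057]
ee_rot: [0.587, 1.569, -0.641]
wrist_force: [-2.0, 0.5, 7.1]
width: 0.018
```

Request:
{"op": "carry_out", "data": {"targets": [[1, 0.05, 0, 0, 0], [1, 0, 0, 0, 0]]}}

```text
time: 15.55
tool_pos: [0.5982, -0.2018, 0.1053]
ee_rot: [0.606, 1.569, -0.623]
wrist_force: [-2.7, 0.5, 6.3]
width: 0.0173
```

Request:
{"op": "carry_out", "data": {"targets": [[1, 0.05, 0, 0, 0], [1, 0, 0, 0, 0]]}}

```text
time: 15.75
tool_pos: [0.5982, -0.2018, 0.1049]
ee_rot: [0.61, 1.569, -0.618]
wrist_force: [-2.4, 0.5, 7.4]
width: 0.0179
```

Request:
{"op": "carry_out", "data": {"targets": [[1, 0.05, 0, 0, 0], [1, 0, 0, 0, 0]]}}

```text
time: 15.95
tool_pos: [0.5982, -0.2018, 0.1044]
ee_rot: [0.614, 1.569, -0.615]
wrist_force: [-2.3, 1.2, 6.9]
width: 0.0178
```

Request:
{"op": "carry_out", "data": {"targets": [[1, 0.05, 0, 0, 0], [1, 0, 0, 0, 0]]}}

```text
time: 16.15
tool_pos: [0.5982, -0.2018, 0.1037]
ee_rot: [0.634, 1.569, -0.595]
wrist_force: [-1.3, 1.1, 6.5]
width: 0.0176
```

Request:
{"op": "carry_out", "data": {"targets": [[1, 0.05, 0, 0, 0], [1, 0, 0, 0, 0]]}}

```text
time: 16.35
tool_pos: [0.5982, -0.2018, 0.1029]
ee_rot: [0.646, 1.569, -0.583]
wrist_force: [-1.3, 0.5, 4.8]
width: 0.018
```

Request:
{"op": "carry_out", "data": {"targets": [[1, 0.05, 0, 0, 0], [1, 0, 0, 0, 0]]}}

```text
time: 16.55
tool_pos: [0.5985, -0.2017, 0.1015]
ee_rot: [0.878, 1.569, -0.35]
wrist_force: [1.1, -0.0, 0.5]
width: 0.0178
```

The force has dropped through and travel is about 7 mm. One small step will confirm the stop.

Request:
{"op": "carry_out", "data": {"targets": [[1, 0, 0, 0, 0], [1, 0.04, 0, 0, 0], [1, 0, 0, 0, 0]]}}

```text
time: 16.85
tool_pos: [0.5983, -0.2016, 0.101]
ee_rot: [0.824, 1.57, -0.404]
wrist_force: [0.8, 0.5, 3.0]
width: 0.0177
```

Request:
{"op": "carry_out", "data": {"targets": [[1, -0.3, 0, 0, 0], [1, -0.5, 0, 0, 0], [1, -1, 0, 0, 0], [1, -1.5, 0, 0, 0], [1, -1.5, 0, 0, 0], [1, -1.5, 0, 0, 0], [1, -1.5, 0, 0, 0], [1, -1.5, 0, 0, 0], [1, -1.5, 0, 0, 0], [1, -1.5, 0, 0, 0], [1, -1.5, 0, 0, 0], [1, -1.5, 0, 0, 0], [1, 0, 0, 0, 0]]}}

```text
time: 18.15
tool_pos: [0.5989, -0.2019, 0.2572]
ee_rot: [0.836, 1.565, -0.392]
wrist_force: [-0.2, -0.2, -2.5]
width: 0.0177
```

Request:
{"op": "carry_out", "data": {"targets": [[1, 0, -0.31, -1.3, 0], [1, 0, 0, -2, 0], [1, 0, 0, -3, 0], [1, 0, 0, -3, 0], [1, 0, 0, -3, 0], [1, 0, 0, -3, 0], [1, 0, 0, -3, 0], [1, 0, 0, -3, 0], [1, 0, 0, -3, 0], [1, 0, 0, -3, 0], [1, 0, 0, -3, 0], [1, 0, 0, -2, 0], [1, 0, 0, -1, 0], [1, 0, 0, 0, 0], [1, 0, 0, 0, 0], [1, 0, 0, 0, 0]]}}

```text
time: 19.75
tool_pos: [0.4833, 0.1103, 0.2533]
ee_rot: [-1.03, 1.57, -2.26]
wrist_force: [-0.8, -0.6, -2.7]
width: 0.0177
```

```bash
python3 - <<'E'
from h import *
to([.4836,.1110,.2537]);im,K,P,s=snap("wrist"); cv2.imwrite("pics/w8.png",im)
print(cv2.cvtColor(im,cv2.COLOR_BGR2GRAY)[184:284,256:258].mean(1).astype(int).tolist())
g=cv2.imread("pics/w4.png");cv2.imwrite("pics/c8.png",np.hstack([cv2.resize(q[160:260,200:310],(400,364),interpolation=cv2.INTER_CUBIC) for q in(g,im)]))
E
```

```text
t 19.75 tcp [0.4833 0.1103 0.2533] yang 19.54 x [-4.e-04 -5.e-04 -1.e+00] F [-0.8 -0.6 -2.7] w 0.0177
shift cm [-0.044  0.049 -0.058]
[101, 105, 107, 113, 175, 234, 239, 222, 81, 44, 44, 44, 44, 54, 88, 94, 93, 93, 93, 93, 93, 92, 93, 88, 63, 44, 46, 57, 54, 54, 54, 54, 54, 56, 55, 52, 52, 62, 87, 89, 88, 88, 88, 89, 89, 88, 88, 89, 88, 88, 88, 88, 88, 89, 88, 88, 88, 88, 89, 88, 88, 89, 89, 89, 89, 89, 90, 97, 105, 107, 79, 43, 43, 44, 51, 54, 55, 54, 54, 54, 54, 55, 54, 54, 54, 54, 54, 53, 52, 51, 52, 54, 54, 53, 53, 53, 54, 53, 54, 49]
```

View pics/c8.png

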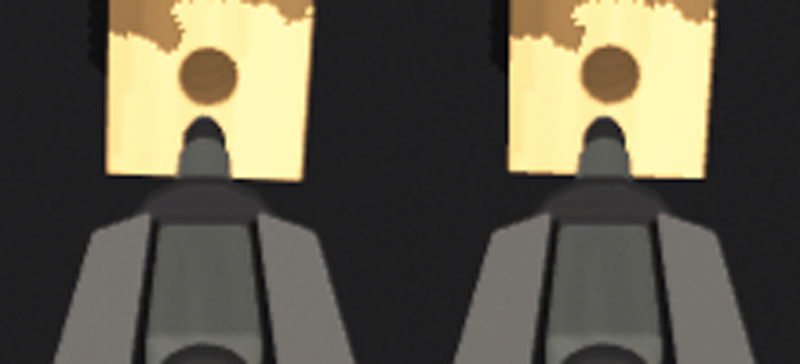

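The left (before) and right (after) crops show the same grip, so nothing slipped. The hole lies about 1.5 mm to tool +y of the punch axis, so I'll correct for that while lowering.

Request:
{"op": "carry_out", "data": {"targets": [[1, 0.5, 0.12, -0.02, 0], [1, 1.5, 0, 0, 0], [1, 1.5, 0, 0, 0], [1, 1.5, 0, 0, 0], [1, 1.5, 0, 0, 0], [1, 1.5, 0, 0, 0], [1, 1.5, 0, 0, 0], [1, 1.5, 0, 0, 0], [1, 1.5, 0, 0, 0], [1, 1, 0, 0, 0], [1, 0.5, 0, 0, 0], [1, 0.3, 0, 0, 0], [1, 0, 0, 0, 0], [1, 0, 0, 0, 0]]}}

```text
time: 21.2
tool_pos: [0.4848, 0.1119, 0.1113]
ee_rot: [1.401, 1.569, 0.172]
wrist_force: [-0.9, 0.6, -2.2]
width: 0.018
```

```bash
python3 -c "
from h import *
to([.4843,.1108,.1035])"
```

```text
t 21.2 tcp [0.4848 0.1119 0.1113] yang 19.62 x [ 1.5e-03  3.0e-04 -1.0e+00] F [-0.9  0.6 -2.2] w 0.018
shift cm [ 0.781 -0.081  0.085]
```

Request:
{"op": "carry_out", "data": {"targets": [[1, 0.3, 0, 0.05, 0], [1, 0.2, 0, 0, 0], [1, 0.15, 0, 0, 0], [1, 0, 0, 0, 0], [1, 0, 0, 0, 0]]}}

```text
time: 21.7
tool_pos: [0.4844, 0.1113, 0.104]
ee_rot: [-2.479, 1.571, 2.576]
wrist_force: [0.5, -0.4, -3.2]
width: 0.0177
```

Request:
{"op": "carry_out", "data": {"targets": [[1, 0.1, 0, 0, 0], [1, 0, 0, 0, 0], [1, 0, 0, 0, 0]]}}

```text
time: 22.0
tool_pos: [0.4847, 0.1114, 0.1036]
ee_rot: [1.43, 1.57, 0.202]
wrist_force: [-0.6, 0.4, -0.8]
width: 0.0179
```

Fz has gone from -3.2 to -0.8, so the shoulder is on the block. Releasing, then rising straight up.

Request:
{"op": "carry_out", "data": {"targets": [[1, 0.05, 0, 0, 0], [1, 0, 0, 0, 0], [0.7, 0, 0, 0, 0], [0.4, 0, 0, 0, 0], [0, 0, 0, 0, 0], [0, 0, 0, 0, 0], [0, 0, 0, 0, 0], [0, 0, 0, 0, 0], [0, 0, 0, 0, 0], [0, 0, 0, 0, 0]]}}

```text
time: 23.0
tool_pos: [0.4843, 0.1113, 0.1024]
ee_rot: [-1.913, 1.571, 3.141]
wrist_force: [0.2, 1.0, 0.8]
width: 0.0782
```

Request:
{"op": "carry_out", "data": {"targets": [[0, -0.5, 0, 0, 0], [0, -1, 0, 0, 0], [0, -1.5, 0, 0, 0], [0, -1.5, 0, 0, 0], [0, -1.5, 0, 0, 0], [0, -1.5, 0, 0, 0], [0, -1.5, 0, 0, 0], [0, -1.5, 0, 0, 0], [0, -1.5, 0, 0, 0], [0, -1.5, 0, 0, 0], [0, -1.5, 0, 0, 0], [0, 0, 0, 0, 0], [0, 0, 0, 0, 0]]}}

```text
time: 24.3
tool_pos: [0.4846, 0.1113, 0.2528]
ee_rot: [1.436, 1.57, 0.207]
wrist_force: [0.1, -1.1, 0.8]
width: 0.0939
```

```bash
python3 - <<'E'
from h import *
st();im,K,P,s=snap("wrist"); cv2.imwrite("pics/w9.png",im)
im2,K2,P2,_=snap("scene")
a=cv2.resize(im[70:384,130:390],(400,483),interpolation=cv2.INTER_CUBIC)
b=cv2.resize(im2[180:300,150:250],(400,480),interpolation=cv2.INTER_CUBIC)[:241];c=cv2.resize(im2[190:260,290:390],(400,242),interpolation=cv2.INTER_CUBIC)
cv2.imwrite("pics/c9.png",np.hstack([a,np.vstack([cv2.resize(im2[200:290,150:250],(400,241)),c])]))
E
```

```text
t 24.3 tcp [0.4846 0.1113 0.2528] yang 19.62 x [ 4.e-04  1.e-04 -1.e+00] F [ 0.1 -1.1  0.8] w 0.0939
```

View pics/c9.png

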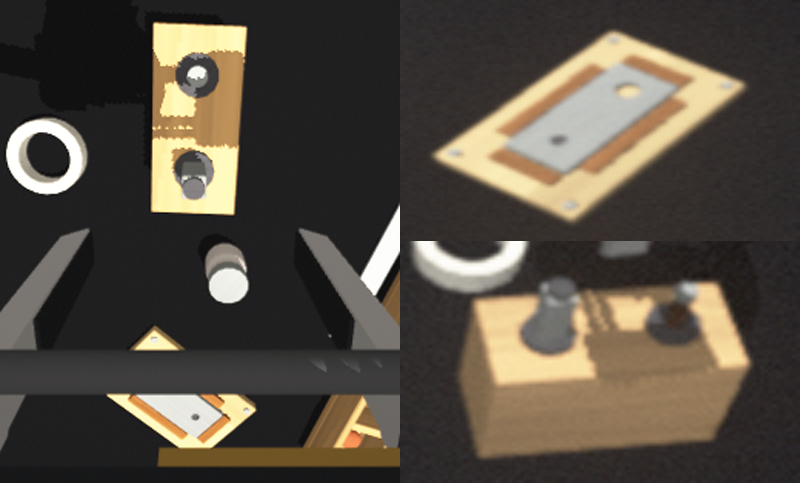

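The final view shows the punch upright and seated in its own hole at (193,175), the bracket in its nest, and the scriber and jar undisturbed. Handing in.

```bash
python3 -c "
from bench import robot
print(robot.close_job())"
```

```text
the job is handed in; nothing more can be done
None
```

I took the punch from the -y hole of the block, set its nose in the bracket's drill spot and pressed until it snapped. I then put it back in the same hole, let go and handed in at about 24 s; no verdict was reported.

**Press:**
- Contact came at a tool height of about 108.5 mm.
- The force rose to about 10–11 N at 3–4 mm of travel, fell to about 4 N at 7 mm, and was about 6 N at the last small step (7.5 mm).
- The wrist readings I took stayed far below the 25 N limit.

**Return:** The wrist force dropped off as the shoulder met the block.

**Last pictures:**
- The punch stands upright in its hole with its shoulder on the block.
- The bracket is in its nest, and the scriber and jar have not moved.
- The rule is only partly visible in the last wrist picture; the arm never went near it.

**Less certain:**
- **Drill spot:** The sleeve hid the tip at contact, so I judged that it sat on the spot's floor from the wrist-camera alignment (within about 0.6 mm). Contact height alone could not have ruled out the rim.
- **Side force:** There was about 2–3.5 N of side force during the press.
- **Camera agreement:** The scene and top cameras disagreed by about 6 mm in y, so I relied on the wrist camera.

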